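# Sort out the mixed-up reagent bottles at the staining station

### The job

The four reagent bottles of the staining station have been put back into each other's wells. Move them about, parking a bottle in the empty grey spare well when you need room, until every bottle stands upright on the floor of the well whose collar has the colour of its cap (white, green, blue, black) and the grey spare well is empty again. Never tip a bottle over, and leave the specimen cup behind the rack where it stands.

Things in the scene. Friction and masses are not known exactly. Their poses are not given: they have to be found in the camera images.
- bottle_white_cap: Loose round reagent bottle with a white cap (fixed), 52 mm across, 150 mm tall, all white; straight body up to 106 mm above its foot, narrowing above that to the cap, 28 mm across; 0.05 to 0.25 kg. Starts upright in a well that is not its own. Origin: centre of its foot, z up the bottle.
- bottle_green_cap: Loose round reagent bottle with a green cap (fixed), 50 mm across, 125 mm tall, white body with a green band; straight body up to 88 mm above its foot, narrowing above that to the cap, 27 mm across; 0.05 to 0.25 kg. Starts upright in a well that is not its own. Origin: centre of its foot, z up the bottle.
- bottle_blue_cap: Loose round reagent bottle with a blue cap (fixed), 38 mm across, 82 mm tall, the smallest, white body with a blue band; straight body up to 58 mm above its foot, narrowing above that to the cap, 21 mm across; 0.05 to 0.25 kg. Starts upright in a well that is not its own. Origin: centre of its foot, z up the bottle.
- bottle_black_cap: Loose round reagent bottle with a black cap (fixed), 44 mm across, 105 mm tall, brown amber body; straight body up to 74 mm above its foot, narrowing above that to the cap, 24 mm across; 0.05 to 0.25 kg. Starts upright in a well that is not its own. Origin: centre of its foot, z up the bottle.
- well_white: Well with a white collar in the bottle rack, does not move: round pocket 68 mm wide inside, 82 mm outside, rim 22 mm above its inner floor. Origin: centre of the inner floor, 11 mm above the worktop; z up. The five wells stand in one straight row 90 mm apart on a low grey rack, in any order.
- well_green: Well with a green collar in the bottle rack, does not move: round pocket 68 mm wide inside, 82 mm outside, rim 22 mm above its inner floor. Origin: centre of the inner floor, 11 mm above the worktop; z up. The five wells stand in one straight row 90 mm apart on a low grey rack, in any order.
- well_blue: Well with a blue collar in the bottle rack, does not move: round pocket 68 mm wide inside, 82 mm outside, rim 22 mm above its inner floor. Origin: centre of the inner floor, 11 mm above the worktop; z up. The five wells stand in one straight row 90 mm apart on a low grey rack, in any order.
- well_black: Well with a black collar in the bottle rack, does not move: round pocket 68 mm wide inside, 82 mm outside, rim 22 mm above its inner floor. Origin: centre of the inner floor, 11 mm above the worktop; z up. The five wells stand in one straight row 90 mm apart on a low grey rack, in any order.
- well_spare: The spare well: plain grey pocket without a coloured collar, same sizes, same row and same origin as the other wells. Empty at the start.
- specimen_cup: Bystander: yellow-lidded specimen cup, 58 mm across, 50 mm tall, loose and light (30 g), standing behind the rack (on the far side from the robot), its middle about 120 mm from the row's centre line. Origin: under the cup, about 3 mm from its centre.
Things that resemble listed ones, but are neither listed nor needed, are in the scene too. What is shaped like the bottle_white_cap but purple or red is not meant.

How it is judged:
By the outcome, as a careful person would: the job done as asked, in the order asked, and still so for the second after the job is handed in, with the robot touching nothing.
It also fails if it takes over 96 s, if anything falls off the work surface, if the arm or the gripper's body presses on something with over 40 N, if the wrist force passes 120 N, or if a joint passes its speed limit or range.

### The arm

A 6-joint arm with a two-finger parallel gripper is mounted at the origin on a cart in front of the work surface, level with it; the furniture and walls round the work are solid. World frame = base frame: x ahead of the robot, y to its left, z up, the work surface at z = 0. Lengths are in mm, angles in rad, forces in N, time in s.
With the tool pointing down it reaches from about 350 to 975 mm from the base axis. Payload 7.1 kg.
Tool frame: the origin (TCP) lies at the very end of the fingers, on their centre line; the grasp point (between the pads) lies 19 mm behind it; z points along the fingers, y is the line along which they close (so a half turn about z gives the same grasp; the last joint's range is limited). The gripper opens to 88 mm and grips with 3 to 60 N. Pads are 20 mm wide; open, the fingers measure 115 mm over their backs; the gripper's body (75 mm by 178 mm) begins 61 mm behind the grasp point.
Start: joints at [-1.331, 0.423, 1.63, -0, 1.089, -0.019], TCP at [159.969, -604.164, 194.175] pointing down, gripper open.
Joint ranges: [-3, 3], [-0.9, 2.11], [0.09, 2.58], [-1.31, 4.45], [0.11, 2.69], [-2.54, 2.54]. Speed limits (rad/s): [2.39, 2.39, 3.01, 3.14, 3.14, 3.14].

### API

Orientations are given as a rotation vector (axis times angle).
In Python, from workcell import sensors, imaging, close_job gives the robot as it stands. The module is installed in compiled form; this text tells all that it offers.
- The arm moves only by the tool servo_tool, never from a script. Its argument "steps" is a list of rows, each a list of 3 entries, a list of its own where there are three numbers: the shift along the world's x, y, z in m, then the turn, a rotation vector about the world's x, y, z in degrees, then the opening, from -1 (shut) to 1 (fully open). A call has exactly 8 rows; each row shifts and turns the commanded pose from where the row before left it; what a row does not reach is not made up. A row lasts 1/12 s, in which the tool goes at most 41.7 mm and 7.16 degrees, less where a joint would pass 70% of its speed; a pose out of reach is approached as far as the arm can. A call is refused whole if a number of a shift passes 0.0417 or a number of a turn 7.16, either way. A call with a gripper value outside its range is refused whole. The fingers move at their own pace and stop on an object; the grip force is fixed at half the most. Time passes only in rows, so rows that do not move let the fingers close, or fill a call up. It gives the time, the measured TCP pose, the force, the opening and the grip force at its end, in the units of the state.
- sensors.get_obs(): the state, without advancing time (a new reading comes with each control period).
- imaging.get_image(name): name is "scene" or "top" or "wrist"; returns a dict with "color" (400x640x3 uint8, blue, green, red), "range_z" (400x640 float32, mm along the optical axis (not along the pixel's ray), 0 where there is no reading), "vertical_fov" (degrees; the focal length in pixels is half the picture's height over the tangent of half this angle, whatever the lens; pixels are square), "cx", "cy" (the principal point, pixels), "rvec" (rotation vector, rad) and "tvec" (3), from world to camera coordinates, as OpenCV has them; the wrist camera has in their place "tool_from_camera" (4x4, takes a point from camera to tool coordinates, whose origin is the TCP and whose axes are the flange's). Camera axes: x right, y down, z forward; pixel columns grow to the right and rows downward; lengths in mm; the calibration is good to about 2 mm. A picture is of the moment at which its call begins: read the wrist's pose just before it.
- close_job(): hands the job in; it is judged then, once.
The state is a dict: "t": time; "qpos": joint angles; "qvel": joint speeds; "joint_torque": joint torques, N m; "ee_pos": TCP position; "orientation": TCP orientation; "ft_force": force on the tool from outside, world axes, zero at the start; "moment": the same for the moment, N m; "width": finger opening in mm; "grasp_force": force on a finger pad.
Only numpy, scipy, OpenCV 4.12 (cv2) and the standard library are available. Lean on these libraries where they do the work, as an engineer would, in place of code of your own. Each camera call takes 0.05 s, during which the arm holds its last target. There are 200 camera calls.

## Working session

There is one attempt and no reset: what is moved stays moved. The work goes in short steps, Python scripts to look and compute and a tool call to move; the robot and the scene stay as the last step left them, time stands still between calls to the robot, and variables do not carry over. Pictures are saved under pics/ and viewed, at most 14 in all, crops included, and the job is handed in when it is done.

Besides the shell and the picture viewer there is one more tool, called in YAML: its name, and indented under it one key for each argument. servo_tool: Moves the arm, as the interface text tells. Its arguments: {"type":"object","properties":{"steps":{"type":"array"}},"required":["steps"]}

```bash
mkdir -p pics; cat > h.py <<'E'
import numpy as np, cv2
from workcell import sensors, imaging
def shot(n,f):
    im=imaging.get_image(n); cv2.imwrite('pics/'+f+'.png',im['color']); np.save(f+'.npy',im,allow_pickle=True); return im
def world(im,u,v,z=None):
    H=im['color'].shape[0]; f=H/2/np.tan(np.radians(im['vertical_fov'])/2)
    R=cv2.Rodrigues(np.array(im['rvec'],float))[0]; t=np.array(im['tvec'],float).ravel()
    d=np.array([(u-im['cx'])/f,(v-im['cy'])/f,1]); C=-R.T@t; w=R.T@d
    k=(z-C[2])/w[2] if z is not None else float(im['range_z'][int(v),int(u)])
    return C+k*w
E
python3 - <<'E'
from h import *
for n in('top','scene'):
    im=shot(n,n+'0'); print(n,im['vertical_fov'],im['cx'],im['cy'],im['rvec'],im['tvec'])
o=sensors.get_obs(); print(o)
E
```

```text
top 52.657121433229385 314.38864830548465 201.28673279380433 [ 2.13491898 -2.11822236  0.19778385] [165.13661776 548.55197039 830.62616634]
scene 46.90165439881561 325.6792149509112 205.5258371211807 [ 0.82421933 -2.499676    1.18378626] [527.9109921  179.56223253 959.4273287 ]
{'t': 0.1, 'qpos': array([-1.33104192e+00,  4.23771706e-01,  1.63058152e+00, -3.04345824e-06,
        1.08863945e+00, -1.90222400e-02]), 'qvel': array([-1.00329668e-04, -5.23492877e-04, -6.78729173e-04,  4.88262187e-04,
        1.00563826e-03,  7.51840858e-05]), 'joint_torque': array([-6.97988635e-04, -5.45611954e+01, -2.74327022e+01,  6.44684304e-02,
        1.88554876e-02, -2.47982678e-05]), 'ee_pos': array([ 159.81861764, -603.66241774,  193.48752291]), 'orientation': array([-3.11395222e+00, -4.05174860e-01,  2.46316961e-04]), 'ft_force': array([-0.50448699, -1.02760096, -0.15593512]), 'moment': array([-0.02874969,  0.02718455,  0.01331928]), 'grasp_force': 0.0, 'width': 87.77102213841543}
```

View pics/top0.png

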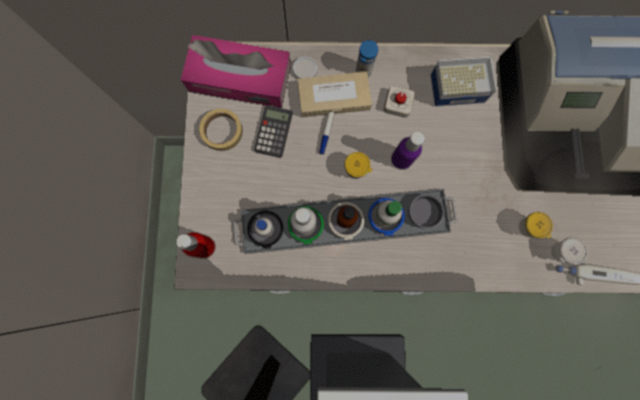

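View pics/scene0.png

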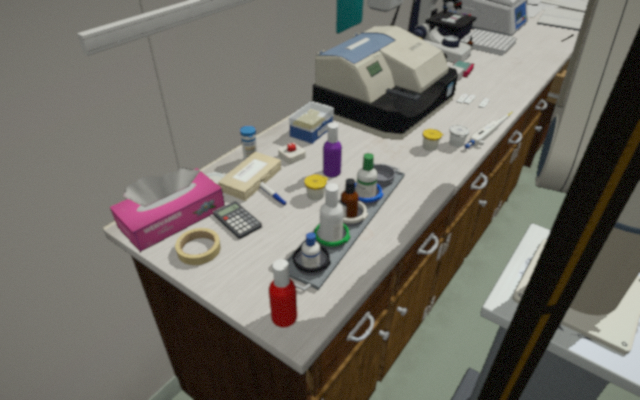

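```bash
python3 - <<'E'
from h import *
im=np.load('top0.npy',allow_pickle=True).item()
for n,u,v,z in [('Wblack',265,229,33),('Wgreen',306,224,33),('Wwhite',346.5,219.5,33),('Wblue',387.5,215,33),('spare',426,211,33),('blue cap',262,225,93),('white cap',303,215,161),('blackcap',347,213,116),('greencap',394,208,136),('purple top',417,139,160),('cup',357,165,50),('red',185,241,160)]:
    print(n,world(im,u,v,z).round(), world(im,u,v).round())
R=cv2.Rodrigues(np.array(im['rvec']))[0]; print(R.round(3), (-R.T@im['tvec']).round())
c=im['color'][130:270,160:480]; cv2.imwrite('pics/crop.png',cv2.resize(c,None,fx=2.5,fy=2.5,interpolation=cv2.INTER_CUBIC))
E
```

```text
Wblack [488. 277.  33.] [483. 272.  73.]
Wgreen [499. 187.  33.] [488. 186. 125.]
Wwhite [510.  98.  33.] [502. 103.  89.]
Wblue [521.   8.  33.] [511.  20. 100.]
spare [531. -78.  33.] [534. -84.  13.]
blue cap [489. 276.  93.] [489. 277.  92.]
white cap [500. 191. 161.] [500. 191. 161.]
blackcap [512. 104. 116.] [511. 104. 119.]
greencap [519.  14. 136.] [519.  14. 136.]
purple top [653. -31. 160.] [657. -34. 149.]
cup [630.  76.  50.] [631.  75.  47.]
red [450. 411. 160.] [450. 413. 154.]
[[ 0.008 -1.     0.003]
 [-0.983 -0.008 -0.182]
 [ 0.182 -0.002 -0.983]] [387. 171. 916.]
```

View pics/crop.png

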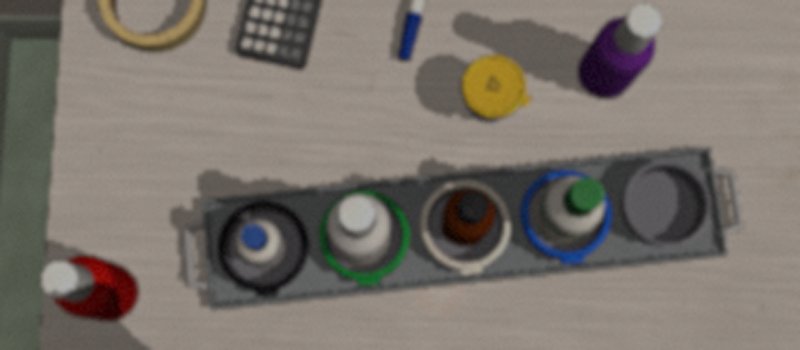

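servo_tool:
  steps:
    - [[0.015,0.0257,0.002],[0,0,3.42],1]
    - [[0.015,0.0257,0.002],[0,0,3.42],1]
    - [[0.015,0.0257,0.002],[0,0,3.42],1]
    - [[0.015,0.0257,0.002],[0,0,3.42],1]
    - [[0.015,0.0257,0.002],[0,0,3.42],1]
    - [[0.015,0.0257,0.002],[0,0,3.42],1]
    - [[0.015,0.0257,0.002],[0,0,3.42],1]
    - [[0.015,0.0257,0.002],[0,0,3.42],1]

```text
t: 0.77
ee_pos: [280.3, -397.1, 210.0]
orientation: [-2.929, -1.134, 0.0]
ft_force: [0.2, -0.0, 0.1]
width: 87.5
grasp_force: 0.0
```

servo_tool:
  steps:
    - [[0.015,0.0257,0.002],[0,0,3.42],1]
    - [[0.015,0.0257,0.002],[0,0,3.42],1]
    - [[0.015,0.0257,0.002],[0,0,3.42],1]
    - [[0.015,0.0257,0.002],[0,0,3.42],1]
    - [[0.015,0.0257,0.002],[0,0,3.42],1]
    - [[0.015,0.0257,0.002],[0,0,3.42],1]
    - [[0.015,0.0257,0.002],[0,0,3.42],1]
    - [[0.015,0.0257,0.002],[0,0,3.42],1]

```text
t: 1.43
ee_pos: [400.2, -191.5, 226.2]
orientation: [-2.578, -1.795, 0.0]
ft_force: [0.2, -0.5, 0.6]
width: 87.7
grasp_force: 0.0
```

servo_tool:
  steps:
    - [[0.015,0.0257,0.002],[0,0,3.42],1]
    - [[0.015,0.0257,0.002],[0,0,3.42],1]
    - [[0.015,0.0257,0.002],[0,0,3.42],1]
    - [[0.015,0.0257,0.002],[0,0,3.42],1]
    - [[0.015,0.0257,0.002],[0,0,3.42],1]
    - [[0.015,0.0257,0.002],[0,0,3.42],1]
    - [[0.015,0.0257,0.002],[0,0,3.42],1]
    - [[0.015,0.0257,0.002],[0,0,3.42],1]

```text
t: 2.1
ee_pos: [520.2, 14.1, 242.0]
orientation: [-2.08, -2.354, 0.001]
ft_force: [-0.1, 0.1, -0.3]
width: 88.0
grasp_force: 0.0
```

```bash
cat >> h.py <<'E'
def wworld(im,o,u,v,z=None):
    T=np.array(im['tool_from_camera']); H=400; f=H/2/np.tan(np.radians(im['vertical_fov'])/2)
    R=cv2.Rodrigues(np.array(o['orientation']))[0]; p=np.array(o['ee_pos'])
    C=p+R@T[:3,3]; w=R@T[:3,:3]@np.array([(u-im['cx'])/f,(v-im['cy'])/f,1])
    k=(z-C[2])/w[2] if z is not None else float(im['range_z'][int(v),int(u)])
    return C+k*w
E
python3 - <<'E'
from h import *
o=sensors.get_obs(); im=shot('wrist','w0'); im['o']=o; np.save('w0.npy',im,allow_pickle=True)
print(im['vertical_fov'],im['tool_from_camera'].round(2),im['cx'],im['cy'],o['qpos'].round(2))
E
```

```text
61.473519858862765 [[   0.     -0.96   -0.26   70.87]
 [   1.      0.      0.      0.75]
 [  -0.     -0.26    0.96 -190.73]
 [   0.      0.      0.      1.  ]] 317.7449609505641 202.20404839642964 [ 0.    0.21  1.81 -0.    1.12 -0.12]
```

View pics/w0.png

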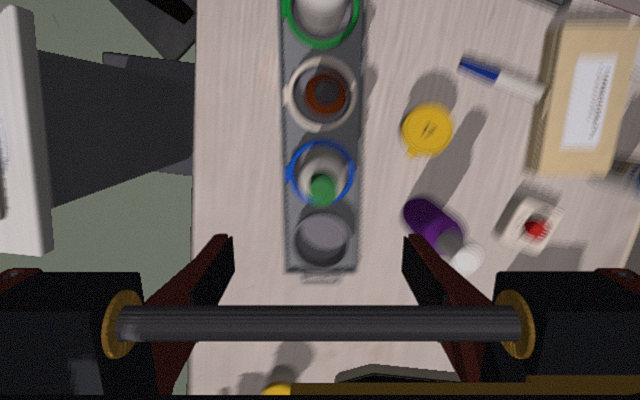

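```bash
python3 - <<'E'
from h import *
im=np.load('w0.npy',allow_pickle=True).item(); o=im['o']
for n,u,v,z in [('spare',322,238,33),('Wblue',321,174,33),('Wwhite',320,93,33),('Wgreen',320.5,11,33),('greencap',321,190,136),('black cap',328,94,116),('purple cap',467,260,160),('cup',427,129,50)]:
    print(n,wworld(im,o,u,v,z).round(1),wworld(im,o,u,v).round(1))
E
```

```text
spare [536.8 -70.2  33. ] [538.1 -78.2  12.3]
Wblue [525.2  11.3  33. ] [523.   24.2 103.1]
Wwhite [512.4 103.4  33. ] [512.4  99.4 116.8]
Wgreen [502.5 186.   33. ] [504.2 167.9 104.2]
greencap [523.7  15.6 136. ] [523.8  15.5 135.6]
black cap [519.6  99.5 116. ] [519.6  99.5 115.5]
purple cap [658.6 -25.8 160. ] [664.  -29.9 149.8]
cup [635.4  79.4  50. ] [635.2  79.4  50.4]
```

servo_tool:
  steps:
    - [[0,0,-0.025],[0,0,0],1]
    - [[0,0,-0.025],[0,0,0],1]
    - [[0,0,-0.025],[0,0,0],1]
    - [[0,0,-0.025],[0,0,0],1]
    - [[0,0,-0.025],[0,0,0],1]
    - [[0,0,-0.025],[0,0,0],1]
    - [[0,0,-0.0125],[0,0,0],1]
    - [[0,0,-0.0125],[0,0,0],1]

```text
t: 2.82
ee_pos: [518.8, 12.5, 65.5]
orientation: [-2.083, -2.35, 0.003]
ft_force: [-0.5, 0.2, 0.5]
width: 87.9
grasp_force: 0.0
```

servo_tool:
  steps:
    - [[0.0,0,0],[0,0,0],-1]
    - [[0,0,0],[0,0,0],-1]
    - [[0,0,0],[0,0,0],-1]
    - [[0,0,0],[0,0,0],-1]
    - [[0,0,0],[0,0,0],-1]
    - [[0,0,0],[0,0,0],-1]
    - [[0,0,0],[0,0,0],-1]
    - [[0,0,0],[0,0,0],-1]

```text
t: 3.48
ee_pos: [520.7, 12.6, 67.9]
orientation: [2.083, 2.35, 0.002]
ft_force: [-0.1, -0.6, 4.5]
width: 49.2
grasp_force: 30.0
```

servo_tool:
  steps:
    - [[0,0,0.015],[0,0,0],-1]
    - [[0,0,0.025],[0,0,0],-1]
    - [[0,0,0.02],[0,0,0],-1]
    - [[0.002,-0.015,0],[0,0,0],-1]
    - [[0.004,-0.0305,0],[0,0,0],-1]
    - [[0.004,-0.0305,0],[0,0,0],-1]
    - [[0.002,-0.015,0],[0,0,0],-1]
    - [[0,0,0],[0,0,0],-1]

```text
t: 4.15
ee_pos: [532.2, -80.9, 127.1]
orientation: [2.086, 2.348, -0.0]
ft_force: [0.0, -0.4, -1.7]
width: 49.1
grasp_force: 30.0
```

servo_tool:
  steps:
    - [[0,0,-0.01],[0,0,0],-1]
    - [[0,0,-0.015],[0,0,0],-1]
    - [[0,0,-0.015],[0,0,0],-1]
    - [[0,0,-0.01],[0,0,0],-1]
    - [[0,0,-0.006],[0,0,0],-1]
    - [[0,0,-0.003],[0,0,0],-1]
    - [[0,0,0],[0,0,0],-1]
    - [[0,0,0],[0,0,0],-1]

```text
t: 4.82
ee_pos: [532.2, -77.9, 68.2]
orientation: [2.083, 2.352, 0.0]
ft_force: [0.3, 0.0, -2.0]
width: 49.1
grasp_force: 30.0
```

servo_tool:
  steps:
    - [[0,0,-0.001],[0,0,0],-1]
    - [[0,0,0],[0,0,0],-1]
    - [[0,0,0],[0,0,0],0]
    - [[0,0,0],[0,0,0],1]
    - [[0,0,0],[0,0,0],1]
    - [[0,0,0],[0,0,0],1]
    - [[0,0,0],[0,0,0],1]
    - [[0,0,0],[0,0,0],1]

```text
t: 5.48
ee_pos: [531.9, -78.4, 67.1]
orientation: [-2.084, -2.351, 0.0]
ft_force: [0.2, 0.6, -0.3]
width: 79.1
grasp_force: 0.0
```

servo_tool:
  steps:
    - [[0,0,0.02],[0,0,0],1]
    - [[0,0,0.04],[0,0,0],1]
    - [[0,0,0.04],[0,0,0],1]
    - [[0,0,0.04],[0,0,0],1]
    - [[0,0,0.03],[0,0,0],1]
    - [[-0.005,0.04,0.0],[0,0,0],1]
    - [[-0.005,0.04,0],[0,0,0],1]
    - [[-0.005,0.04,0],[0,0,0],1]

```text
t: 6.15
ee_pos: [517.0, 42.3, 238.1]
orientation: [2.086, 2.348, 0.002]
ft_force: [0.0, 0.5, -0.8]
width: 87.9
grasp_force: 0.0
```

servo_tool:
  steps:
    - [[-0.005,0.04,0.0],[0,0,0],1]
    - [[-0.005,0.04,0],[0,0,0],1]
    - [[-0.005,0.04,0],[0,0,0],1]
    - [[-0.003,0.02,0],[0,0,0],1]
    - [[0,0,0.0],[0,0,0],1]
    - [[0,0,0],[0,0,0],1]
    - [[0,0,0],[0,0,0],1]
    - [[0,0,0],[0,0,0],1]

```text
t: 6.82
ee_pos: [499.1, 180.4, 237.1]
orientation: [2.085, 2.35, -0.001]
ft_force: [-0.2, 0.5, -0.5]
width: 87.9
grasp_force: 0.0
```

```bash
python3 - <<'E'
from h import *
o=sensors.get_obs(); im=shot('wrist','w1'); im['o']=o; np.save('w1.npy',im,allow_pickle=True)
print(o['ee_pos'])
E
```

```text
[499.082486   180.43133784 237.05868546]
```

View pics/w1.png

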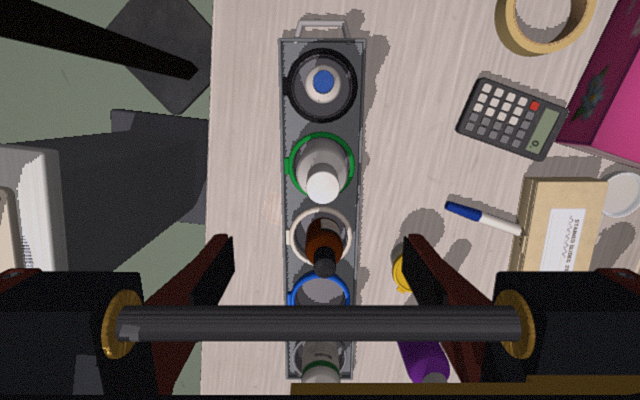

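```bash
python3 - <<'E'
from h import *
im=np.load('w1.npy',allow_pickle=True).item(); o=im['o']
for n,u,v,z in [('Wblack',321.5,85,33),('Wgreen',320,165,33),('Wwhite',320,236,33),('Wblue',320,297,33),('bluecap',322.5,82,93),('whitecap',323,188,161),('black cap',325,262,116)]:
    print(n,wworld(im,o,u,v,z).round(1),wworld(im,o,u,v).round(1))
E
```

```text
Wblack [492.3 278.   33. ] [492.2 273.9  92.9]
Wgreen [501.5 189.   33. ] [499.  204.5 131.8]
Wwhite [512.3 100.3  33. ] [510.  116.7  76. ]
Wblue [522.6  15.1  33. ] [524.4   1.7  10.6]
bluecap [492.8 276.7  93. ] [492.8 276.7  92.4]
whitecap [502.9 190.7 161. ] [502.9 190.9 161.7]
black cap [516.3 104.8 116. ] [516.3 104.9 116.4]
```

servo_tool:
  steps:
    - [[-0.0025,0.03,0],[0,0,0],1]
    - [[-0.003,0.036,0],[0,0,0],1]
    - [[-0.0025,0.03,0],[0,0,0],1]
    - [[0,0,0],[0,0,0],1]
    - [[0,0,-0.02],[0,0,0],1]
    - [[0,0,-0.025],[0,0,0],1]
    - [[0,0,-0.025],[0,0,0],1]
    - [[0,0,-0.025],[0,0,0],1]

```text
t: 7.53
ee_pos: [491.5, 276.1, 141.4]
orientation: [2.085, 2.349, 0.001]
ft_force: [0.3, 0.3, -0.1]
width: 88.2
grasp_force: 0.0
```

servo_tool:
  steps:
    - [[0,0,-0.025],[0,0,0],1]
    - [[0,0,-0.025],[0,0,0],1]
    - [[0,0,-0.02],[0,0,0],1]
    - [[0,0,-0.02],[0,0,0],1]
    - [[0,0,-0.01],[0,0,0],1]
    - [[0,0,0],[0,0,0],1]
    - [[0,0,0],[0,0,0],1]
    - [[0,0,0],[0,0,0],1]

```text
t: 8.2
ee_pos: [491.9, 277.5, 43.3]
orientation: [2.084, 2.35, 0.002]
ft_force: [-0.0, -0.3, 0.3]
width: 87.4
grasp_force: 0.0
```

servo_tool:
  steps:
    - [[0.0,0,0],[0,0,0],-1]
    - [[0,0,0],[0,0,0],-1]
    - [[0,0,0],[0,0,0],-1]
    - [[0,0,0],[0,0,0],-1]
    - [[0,0,0],[0,0,0],-1]
    - [[0,0,0],[0,0,0],-1]
    - [[0,0,0],[0,0,0],-1]
    - [[0,0,0],[0,0,0],-1]

```text
t: 8.87
ee_pos: [491.0, 277.7, 42.2]
orientation: [2.083, 2.351, 0.0]
ft_force: [0.0, 0.4, -0.2]
width: 37.9
grasp_force: 0.2
```

servo_tool:
  steps:
    - [[0.0,0,0],[0,0,0],-1]
    - [[0,0,0],[0,0,0],-1]
    - [[0,0,0.015],[0,0,0],-1]
    - [[0,0,0.03],[0,0,0],-1]
    - [[0,0,0.035],[0,0,0],-1]
    - [[0,0,0.035],[0,0,0],-1]
    - [[0,0,0.035],[0,0,0],-1]
    - [[0,0,0.03],[0,0,0],-1]

```text
t: 9.53
ee_pos: [491.0, 277.6, 224.4]
orientation: [2.083, 2.351, 0.001]
ft_force: [0.7, 1.3, 0.2]
width: 36.6
grasp_force: 30.0
```

servo_tool:
  steps:
    - [[0.0,0,0],[0,0,0],-1]
    - [[0.0035,-0.0297,0],[0,0,0],-1]
    - [[0.0035,-0.0297,0],[0,0,0],-1]
    - [[0.0035,-0.0297,0],[0,0,0],-1]
    - [[0.0035,-0.0297,0],[0,0,0],-1]
    - [[0.0035,-0.0297,0],[0,0,0],-1]
    - [[0.0035,-0.0297,0],[0,0,0],-1]
    - [[0.0035,-0.0297,0],[0,0,0],-1]

```text
t: 10.2
ee_pos: [514.9, 68.3, 221.4]
orientation: [-2.083, -2.351, 0.001]
ft_force: [0.1, 0.5, -0.3]
width: 36.0
grasp_force: 30.0
```

servo_tool:
  steps:
    - [[0.0035,-0.0297,0],[0,0,0],-1]
    - [[0.0035,-0.0297,0],[0,0,0],-1]
    - [[0,0,0],[0,0,0],-1]
    - [[0,0,-0.02],[0,0,0],-1]
    - [[0,0,-0.025],[0,0,0],-1]
    - [[0,0,-0.025],[0,0,0],-1]
    - [[0,0,-0.02],[0,0,0],-1]
    - [[0,0,-0.02],[0,0,0],-1]

```text
t: 10.87
ee_pos: [521.6, 10.9, 110.4]
orientation: [-2.083, -2.35, 0.001]
ft_force: [0.2, 0.3, -1.4]
width: 36.2
grasp_force: 30.0
```

```bash
python3 - <<'E'
from h import *
im=shot('scene','s1'); c=im['color'][120:290,270:430]; cv2.imwrite('pics/s1c.png',cv2.resize(c,None,fx=3.5,fy=3.5,interpolation=cv2.INTER_CUBIC))
print(sensors.get_obs()['width'])
E
```

```text
36.45192258156317
```

View pics/s1c.png

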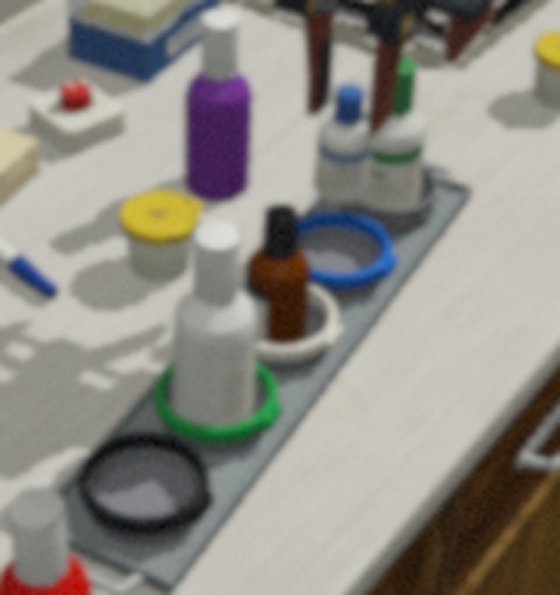

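```bash
python3 - <<'E'
from h import *
im=np.load('s1.npy',allow_pickle=True).item()
def P(x,y): return 270+x/3.5,120+y/3.5
for n,x,y in [('cap',348,105),('blue foot',345,190),('body',345,170),('fingerL',318,100),('fingR',383,115),('greencap',403,90),('gbody',400,190),('blackcap',282,225)]:
    print(n,world(im,*P(x,y)).round())
E
```

```text
cap [515.  20. 158.]
blue foot [509.  25.  95.]
body [510.  26. 111.]
fingerL [538.  22. 155.]
fingR [493.  10. 154.]
greencap [522. -70. 122.]
gbody [512. -64.  42.]
blackcap [508. 107. 114.]
```

```bash
python3 - <<'E'
from h import *
im=np.load('s1.npy',allow_pickle=True).item()
def P(x,y): return 270+x/3.5,120+y/3.5
for x in (304,311,318,325,345):
    for y in (100,110,118,126,134,142,150,160,200): print((x,y),world(im,*P(x,y)).round(),im['color'][int(P(x,y)[1]),int(P(x,y)[0])])
E
```

```text
(304, 100) [ 673. -184.   -2.] [178 186 190]
(304, 110) [ 666. -173.   -3.] [175 183 186]
(304, 118) [ 655. -156.    2.] [182 190 192]
(304, 126) [ 653. -153.   -4.] [191 199 200]
(304, 134) [ 643. -138.    0.] [190 198 199]
(304, 142) [ 638. -131.   -2.] [189 197 199]
(304, 150) [ 632. -121.   -2.] [190 198 200]
(304, 160) [ 623. -108.   -1.] [189 197 199]
(304, 200) [591. -57.   2.] [187 194 196]
(311, 100) [542.  23. 154.] [ 83  89 103]
(311, 110) [542.  23. 146.] [ 97 103 115]
(311, 118) [540.  25. 141.] [158 166 170]
(311, 126) [ 644. -150.    1.] [190 197 199]
(311, 134) [ 639. -142.   -0.] [189 196 198]
(311, 142) [ 631. -130.    1.] [189 196 199]
(311, 150) [ 627. -123.   -1.] [187 196 197]
(311, 160) [ 618. -110.   -1.] [187 195 198]
(311, 200) [589. -65.  -1.] [171 177 178]
(318, 100) [538.  22. 155.] [29 30 52]
(318, 110) [537.  21. 146.] [78 84 89]
(318, 118) [536.  22. 141.] [158 166 168]
(318, 126) [ 640. -154.    0.] [178 186 188]
(318, 134) [ 633. -143.    2.] [167 175 177]
(318, 142) [535.  21. 121.] [158 165 165]
(318, 150) [533.  25. 117.] [153 158 158]
(318, 160) [533.  24. 109.] [148 157 157]
(318, 200) [575. -51.  13.] [128 130 128]
(325, 100) [538.  11. 149.] [53 55 54]
(325, 110) [538.  11. 141.] [143 149 151]
(325, 118) [ 644. -172.   -3.] [173 181 183]
(325, 126) [533.  17. 133.] [150 157 157]
(325, 134) [529.  23. 131.] [138 146 145]
(325, 142) [527.  26. 128.] [128 131 131]
(325, 150) [525.  29. 123.] [105 101  94]
(325, 160) [524.  29. 115.] [112 114 113]
(325, 200) [524.  26.  80.] [95 95 94]
(345, 100) [519.  19. 160.] [120  73  44]
(345, 110) [517.  20. 154.] [90 51 29]
(345, 118) [516.  20. 148.] [86 51 31]
(345, 126) [518.  16. 138.] [127 126 124]
(345, 134) [515.  20. 135.] [151 157 157]
(345, 142) [513.  24. 132.] [149 155 154]
(345, 150) [512.  24. 125.] [129 134 133]
(345, 160) [510.  26. 120.] [99 84 75]
(345, 200) [508.  26.  87.] [ 98 102 103]
```

```bash
python3 - <<'E'
from h import *
im=np.load('s1.npy',allow_pickle=True).item()
f=200/np.tan(np.radians(im['vertical_fov'])/2); K=np.array([[f,0,im['cx']],[0,f,im['cy']],[0,0,1]])
o=sensors.get_obs(); print(o['ee_pos'],o['qpos'].round(3))
pts=np.array([[542,12,112],[542,12,140],[542,22,112],[542,22,140],[520,11,80],[520,11,162],[501,9,112],[501,9,140]],float)
p=cv2.projectPoints(pts,np.array(im['rvec']),np.array(im['tvec']),K,None)[0][:,0]
print(((p-[270,120])*3.5).round())
E
```

```text
[519.19312901  10.89015525 107.09744293] [-0.002  0.398  1.92   0.     0.831 -0.123]
[[316. 144.]
 [319. 110.]
 [309. 150.]
 [311. 116.]
 [341. 192.]
 [349.  92.]
 [369. 162.]
 [372. 128.]]
```

```bash
python3 - <<'E'
from h import *
im=np.load('w1.npy',allow_pickle=True).item(); T=im['tool_from_camera']; f=200/np.tan(np.radians(im['vertical_fov'])/2)
def tl(u,v):
    r=float(im['range_z'][v,u]); return (T@np.array([(u-im['cx'])/f*r,(v-im['cy'])/f*r,r,1]))[:3].round(1), r
for u,v in [(408,240),(412,245),(425,240),(430,240),(415,265),(435,290),(225,240),(215,240),(320,322),(320,330),(540,285),(590,300),(540,340),(320,392),(600,390),(80,290)]: print(u,v,tl(u,v))
E
```

```text
408 240 (array([  8.5,  45.7, -34.1]), 167.5116729736328)
412 245 (array([  8.6,  45.9, -40.9]), 160.993896484375)
425 240 (array([ 10.3,  52.6, -38.8]), 162.53675842285156)
430 240 (array([-99.3, 153.3, 236.4]), 456.8825378417969)
415 265 (array([  3.6,  44.6, -52.2]), 151.4194793701172)
435 290 (array([  6.1,  44.6, -78.2]), 125.6142578125)
225 240 (array([  9.7, -44.5, -37.1]), 164.35479736328125)
215 240 (array([ 10.1, -49.1, -38.2]), 163.1732635498047)
320 322 (array([  25.7,    1.3, -126. ]), 74.39653015136719)
320 330 (array([  24.3,    1.3, -126.9]), 73.85445404052734)
540 285 (array([  31.8,   52.2, -120.7]), 77.87232971191406)
590 300 (array([  31.8,   58.9, -127. ]), 71.78274536132812)
540 340 (array([  25.8,   46. , -132.2]), 68.38263702392578)
320 392 (array([  17.9,    1.2, -137.3]), 65.5201416015625)
600 390 (array([  18.2,   55.9, -137.1]), 65.64987182617188)
80 290 (array([  31.8,  -52.8, -122.9]), 75.76004028320312)
```

The depth images show the finger ends about 31 mm behind the reported TCP, so both bottles so far were held near the shoulder. I'll set this one down, then command later grasps about 30 mm lower.

servo_tool:
  steps:
    - [[0,0,-0.015],[0,0,0],-1]
    - [[0,0,-0.02],[0,0,0],-1]
    - [[0,0,-0.015],[0,0,0],-1]
    - [[0,0,-0.01],[0,0,0],-1]
    - [[0,0,-0.005],[0,0,0],-1]
    - [[0,0,-0.003],[0,0,0],-1]
    - [[0,0,-0.001],[0,0,0],-1]
    - [[0,0,0],[0,0,0],-1]

```text
t: 11.58
ee_pos: [522.9, 10.4, 43.6]
orientation: [2.083, 2.351, 0.001]
ft_force: [0.0, -0.0, -0.7]
width: 36.5
grasp_force: 30.0
```

servo_tool:
  steps:
    - [[0,0,-0.001],[0,0,0],-1]
    - [[0,0,0],[0,0,0],-1]
    - [[0,0,0],[0,0,0],0]
    - [[0,0,0],[0,0,0],1]
    - [[0,0,0],[0,0,0],1]
    - [[0,0,0],[0,0,0],1]
    - [[0,0,0],[0,0,0],1]
    - [[0,0,0],[0,0,0],1]

```text
t: 12.25
ee_pos: [522.5, 10.3, 42.2]
orientation: [2.084, 2.351, 0.0]
ft_force: [0.5, -0.5, 0.0]
width: 72.6
grasp_force: 0.0
```

servo_tool:
  steps:
    - [[0,0,0.02],[0,0,0],1]
    - [[0,0,0.03],[0,0,0],1]
    - [[0,0,0.03],[0,0,0],1]
    - [[0,0,0.03],[0,0,0],1]
    - [[0,0,0.03],[0,0,0],1]
    - [[0,0,0.03],[0,0,0],1]
    - [[0,0,0],[0,0,0],1]
    - [[0,0,0],[0,0,0],1]

```text
t: 12.92
ee_pos: [523.6, 10.3, 213.9]
orientation: [2.082, 2.349, 0.004]
ft_force: [0.7, 0.2, -1.3]
width: 88.0
grasp_force: 0.0
```

```bash
python3 - <<'E'
from h import *
im=shot('scene','s2'); c=im['color'][120:290,270:430]; cv2.imwrite('pics/s2c.png',cv2.resize(c,None,fx=3.5,fy=3.5,interpolation=cv2.INTER_CUBIC))
o=sensors.get_obs(); im=shot('wrist','w2'); im['o']=o; np.save('w2.npy',im,allow_pickle=True)
E
```

```text
(no output)
```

View pics/s2c.png

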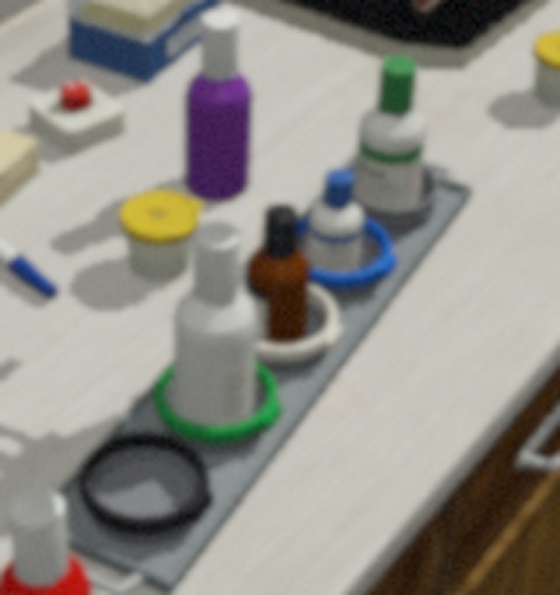

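View pics/w2.png

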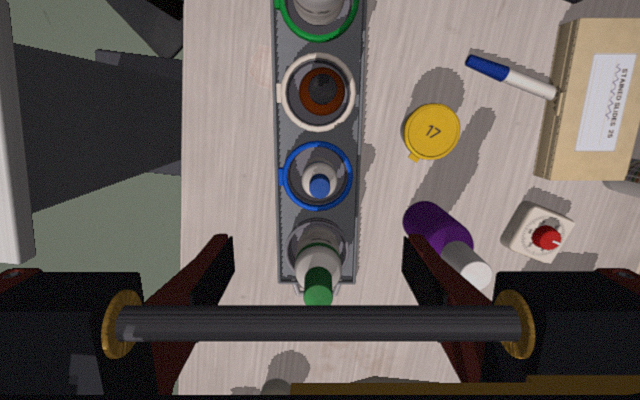

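```bash
python3 - <<'E'
from h import *
im=np.load('w2.npy',allow_pickle=True).item(); o=im['o']; print(o['ee_pos'])
for n,u,v,z in [('Wwhite',317,92,33),('Wblue',317,175,33),('bluecap',319,186,93),('blackcap',323,88,116),('greencap',318,293,136)]:
    print(n,wworld(im,o,u,v,z).round(1),wworld(im,o,u,v).round(1))
E
```

```text
[522.37409346  10.34879595 212.28164687]
Wwhite [511.8  98.9  33. ] [512.4  94.8 115. ]
Wblue [522.3  11.4  33. ] [521.4  19.9  78.5]
bluecap [524.2  12.4  93. ] [524.2  12.3  92.3]
blackcap [516.8  98.4 116. ] [516.8  98.4 116.4]
greencap [533.8 -74.8 136. ] [533.8 -75.4 135. ]
```

servo_tool:
  steps:
    - [[-0.002,0.027,0],[0,0,0],1]
    - [[-0.003,0.037,0],[0,0,0],1]
    - [[-0.002,0.027,0],[0,0,0],1]
    - [[0,0,0],[0,0,0],1]
    - [[0,0,-0.02],[0,0,0],1]
    - [[0,0,-0.025],[0,0,0],1]
    - [[0,0,-0.025],[0,0,0],1]
    - [[0,0,-0.025],[0,0,0],1]

```text
t: 13.68
ee_pos: [514.3, 100.9, 114.8]
orientation: [-2.082, -2.351, 0.003]
ft_force: [0.2, 0.3, 0.3]
width: 88.3
grasp_force: 0.0
```

servo_tool:
  steps:
    - [[0,0,-0.025],[0,0,0],1]
    - [[0,0,-0.025],[0,0,0],1]
    - [[0,0,-0.02],[0,0,0],1]
    - [[0,0,-0.015],[0,0,0],1]
    - [[0,0,-0.008],[0,0,0],1]
    - [[0,0,0],[0,0,0],1]
    - [[0,0,0],[0,0,0],-1]
    - [[0,0,0],[0,0,0],-1]

```text
t: 14.35
ee_pos: [515.8, 101.2, 24.6]
orientation: [2.083, 2.351, 0.001]
ft_force: [0.3, 1.0, 1.1]
width: 77.7
grasp_force: 0.0
```

servo_tool:
  steps:
    - [[0.0,0,0],[0,0,0],-1]
    - [[0,0,0],[0,0,0],-1]
    - [[0,0,0],[0,0,0],-1]
    - [[0,0,0],[0,0,0],-1]
    - [[0,0,0],[0,0,0],-1]
    - [[0,0,0],[0,0,0],-1]
    - [[0,0,0],[0,0,0],-1]
    - [[0,0,0],[0,0,0],-1]

```text
t: 15.02
ee_pos: [515.6, 101.4, 24.5]
orientation: [2.083, 2.351, 0.0]
ft_force: [-0.5, -0.5, 5.5]
width: 43.8
grasp_force: 30.0
```

servo_tool:
  steps:
    - [[0.0,0,0.015],[0,0,0],-1]
    - [[0,0,0.025],[0,0,0],-1]
    - [[0,0,0.03],[0,0,0],-1]
    - [[0,0,0.03],[0,0,0],-1]
    - [[0,0,0.03],[0,0,0],-1]
    - [[0,0,0.03],[0,0,0],-1]
    - [[0,0,0.015],[0,0,0],-1]
    - [[0,0,0],[0,0,0],-1]

```text
t: 15.68
ee_pos: [517.6, 101.7, 202.6]
orientation: [2.081, 2.348, 0.008]
ft_force: [0.2, 0.1, -1.4]
width: 43.9
grasp_force: 30.0
```

servo_tool:
  steps:
    - [[-0.0042,0.0295,0],[0,0,0],-1]
    - [[-0.0042,0.0295,0],[0,0,0],-1]
    - [[-0.0042,0.0295,0],[0,0,0],-1]
    - [[-0.0042,0.0295,0],[0,0,0],-1]
    - [[-0.0042,0.0295,0],[0,0,0],-1]
    - [[-0.0042,0.0295,0],[0,0,0],-1]
    - [[0,0,0],[0,0,0],-1]
    - [[0,0,0],[0,0,0],-1]

```text
t: 16.35
ee_pos: [489.0, 279.1, 197.2]
orientation: [-2.08, -2.354, 0.004]
ft_force: [0.7, 0.3, -1.0]
width: 43.7
grasp_force: 30.0
```

servo_tool:
  steps:
    - [[0,0,-0.02],[0,0,0],-1]
    - [[0,0,-0.025],[0,0,0],-1]
    - [[0,0,-0.025],[0,0,0],-1]
    - [[0,0,-0.025],[0,0,0],-1]
    - [[0,0,-0.025],[0,0,0],-1]
    - [[0,0,-0.015],[0,0,0],-1]
    - [[0,0,-0.01],[0,0,0],-1]
    - [[0,0,0],[0,0,0],-1]

```text
t: 17.02
ee_pos: [488.6, 276.3, 51.5]
orientation: [-2.084, -2.349, 0.008]
ft_force: [-1.2, 0.0, -1.0]
width: 43.6
grasp_force: 30.0
```

servo_tool:
  steps:
    - [[0,0,-0.01],[0,0,0],-1]
    - [[0,0,-0.01],[0,0,0],-1]
    - [[0,0,-0.005],[0,0,0],-1]
    - [[0,0,-0.002],[0,0,0],-1]
    - [[0,0,-0.002],[0,0,0],-1]
    - [[0,0,-0.001],[0,0,0],-1]
    - [[0,0,0],[0,0,0],-1]
    - [[0,0,0],[0,0,0],-1]

```text
t: 17.68
ee_pos: [490.6, 278.6, 24.6]
orientation: [2.083, 2.351, 0.001]
ft_force: [-0.4, 0.2, -1.9]
width: 43.8
grasp_force: 30.0
```

servo_tool:
  steps:
    - [[0,0,0],[0,0,0],0]
    - [[0,0,0],[0,0,0],1]
    - [[0,0,0],[0,0,0],1]
    - [[0,0,0],[0,0,0],1]
    - [[0,0,0],[0,0,0],1]
    - [[0,0,0],[0,0,0],1]
    - [[0,0,0],[0,0,0],1]
    - [[0,0,0],[0,0,0],1]

```text
t: 18.35
ee_pos: [490.3, 278.3, 24.2]
orientation: [2.084, 2.351, 0.0]
ft_force: [0.1, -0.5, -0.1]
width: 85.9
grasp_force: 0.0
```

servo_tool:
  steps:
    - [[0,0,0.02],[0,0,0],1]
    - [[0,0,0.03],[0,0,0],1]
    - [[0,0,0.035],[0,0,0],1]
    - [[0,0,0.035],[0,0,0],1]
    - [[0,0,0.035],[0,0,0],1]
    - [[0,0,0.035],[0,0,0],1]
    - [[0,0,0.02],[0,0,0],1]
    - [[0,0,0],[0,0,0],1]

```text
t: 19.02
ee_pos: [492.9, 279.7, 239.5]
orientation: [2.082, 2.349, 0.013]
ft_force: [1.0, 0.3, 0.6]
width: 87.7
grasp_force: 0.0
```

servo_tool:
  steps:
    - [[0.0035,-0.028,0],[0,0,0],1]
    - [[0.004,-0.032,0],[0,0,0],1]
    - [[0.0035,-0.028,0],[0,0,0],1]
    - [[0,0,0],[0,0,0],1]
    - [[0,0,-0.02],[0,0,0],1]
    - [[0,0,-0.025],[0,0,0],1]
    - [[0,0,-0.025],[0,0,0],1]
    - [[0,0,-0.025],[0,0,0],1]

```text
t: 19.68
ee_pos: [500.7, 190.5, 137.4]
orientation: [-2.084, -2.351, 0.001]
ft_force: [0.2, -0.8, 0.4]
width: 87.7
grasp_force: 0.0
```

servo_tool:
  steps:
    - [[0,0,-0.025],[0,0,0],1]
    - [[0,0,-0.025],[0,0,0],1]
    - [[0,0,-0.016],[0,0,0],1]
    - [[0,0,-0.01],[0,0,0],1]
    - [[0,0,-0.005],[0,0,0],1]
    - [[0,0,0],[0,0,0],1]
    - [[0,0,0],[0,0,0],1]
    - [[0,0,0],[0,0,0],1]

```text
t: 20.35
ee_pos: [502.0, 190.7, 59.1]
orientation: [2.083, 2.351, 0.002]
ft_force: [0.2, -0.4, 0.1]
width: 87.7
grasp_force: 0.0
```

servo_tool:
  steps:
    - [[0.0,0,0],[0,0,0],-1]
    - [[0,0,0],[0,0,0],-1]
    - [[0,0,0],[0,0,0],-1]
    - [[0,0,0],[0,0,0],-1]
    - [[0,0,0],[0,0,0],-1]
    - [[0,0,0],[0,0,0],-1]
    - [[0,0,0],[0,0,0],-1]
    - [[0,0,0],[0,0,0],-1]

```text
t: 21.02
ee_pos: [501.4, 190.4, 58.3]
orientation: [2.084, 2.351, 0.0]
ft_force: [-0.4, 0.1, 1.6]
width: 51.4
grasp_force: 30.0
```

servo_tool:
  steps:
    - [[0,0,0.015],[0,0,0],-1]
    - [[0,0,0.025],[0,0,0],-1]
    - [[0,0,0.02],[0,0,0],-1]
    - [[0.0015,-0.015,0],[0,0,0],-1]
    - [[0.0035,-0.0305,0],[0,0,0],-1]
    - [[0.0035,-0.0305,0],[0,0,0],-1]
    - [[0.0015,-0.015,0],[0,0,0],-1]
    - [[0,0,0],[0,0,0],-1]

```text
t: 21.68
ee_pos: [510.9, 96.8, 117.8]
orientation: [-2.086, -2.348, 0.002]
ft_force: [1.1, 0.4, -2.6]
width: 51.4
grasp_force: 30.0
```

servo_tool:
  steps:
    - [[0,0,-0.01],[0,0,0],-1]
    - [[0,0,-0.015],[0,0,0],-1]
    - [[0,0,-0.015],[0,0,0],-1]
    - [[0,0,-0.01],[0,0,0],-1]
    - [[0,0,-0.006],[0,0,0],-1]
    - [[0,0,-0.003],[0,0,0],-1]
    - [[0,0,-0.001],[0,0,0],-1]
    - [[0,0,0],[0,0,0],-1]

```text
t: 22.35
ee_pos: [511.2, 99.9, 58.3]
orientation: [-2.083, -2.352, 0.0]
ft_force: [0.0, -0.3, -1.6]
width: 51.3
grasp_force: 30.0
```

servo_tool:
  steps:
    - [[0,0,0],[0,0,0],-1]
    - [[0,0,0],[0,0,0],0]
    - [[0,0,0],[0,0,0],1]
    - [[0,0,0],[0,0,0],1]
    - [[0,0,0],[0,0,0],1]
    - [[0,0,0],[0,0,0],1]
    - [[0,0,0],[0,0,0],1]
    - [[0,0,0],[0,0,0],1]

```text
t: 23.02
ee_pos: [511.3, 99.3, 58.2]
orientation: [2.084, 2.351, 0.0]
ft_force: [-0.1, -0.2, 0.1]
width: 86.8
grasp_force: 0.0
```

servo_tool:
  steps:
    - [[0,0,0.02],[0,0,0],1]
    - [[0,0,0.03],[0,0,0],1]
    - [[0,0,0.03],[0,0,0],1]
    - [[0,0,0.03],[0,0,0],1]
    - [[0,0,0.03],[0,0,0],1]
    - [[0,0,0.03],[0,0,0],1]
    - [[0,0,0.01],[0,0,0],1]
    - [[0,0,0],[0,0,0],1]

```text
t: 23.68
ee_pos: [513.0, 99.6, 240.9]
orientation: [2.081, 2.348, 0.007]
ft_force: [0.2, 0.4, 0.7]
width: 87.8
grasp_force: 0.0
```

servo_tool:
  steps:
    - [[0.0035,-0.0295,0],[0,0,0],1]
    - [[0.0035,-0.0295,0],[0,0,0],1]
    - [[0.0035,-0.0295,0],[0,0,0],1]
    - [[0.0035,-0.0295,0],[0,0,0],1]
    - [[0.0035,-0.0295,0],[0,0,0],1]
    - [[0.0035,-0.0295,0],[0,0,0],1]
    - [[0,0,0],[0,0,0],1]
    - [[0,0,0],[0,0,0],1]

```text
t: 24.35
ee_pos: [531.2, -78.6, 236.0]
orientation: [-2.085, -2.346, 0.003]
ft_force: [-0.2, -0.2, 0.1]
width: 87.6
grasp_force: 0.0
```

```bash
python3 - <<'E'
from h import *
im=shot('scene','s3'); c=im['color'][120:290,270:430]; cv2.imwrite('pics/s3c.png',cv2.resize(c,None,fx=3.5,fy=3.5,interpolation=cv2.INTER_CUBIC))
print(sensors.get_obs()['ee_pos'])
E
```

```text
[531.22829327 -77.63657697 236.30645267]
```

View pics/s3c.png

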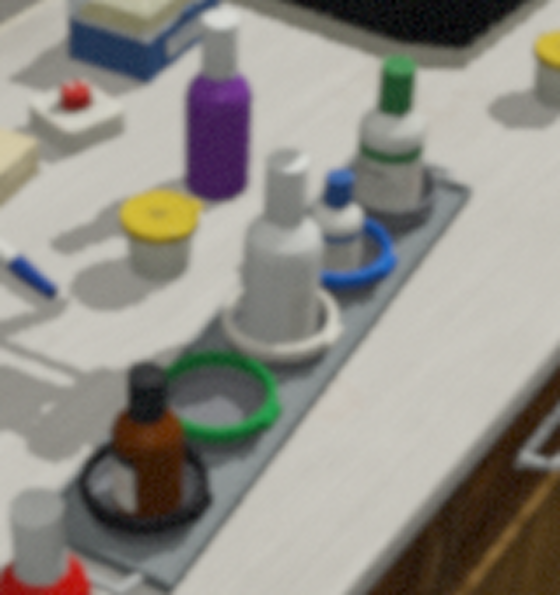

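servo_tool:
  steps:
    - [[0.0015,0.0015,-0.015],[0,0,0],1]
    - [[0,0,-0.025],[0,0,0],1]
    - [[0,0,-0.025],[0,0,0],1]
    - [[0,0,-0.025],[0,0,0],1]
    - [[0,0,-0.025],[0,0,0],1]
    - [[0,0,-0.025],[0,0,0],1]
    - [[0,0,-0.025],[0,0,0],1]
    - [[0,0,0],[0,0,0],1]

```text
t: 25.07
ee_pos: [529.7, -74.1, 68.5]
orientation: [-2.077, -2.347, 0.007]
ft_force: [-0.5, 1.1, -0.4]
width: 87.7
grasp_force: 0.0
```

servo_tool:
  steps:
    - [[0,0,-0.02],[0,0,0],1]
    - [[0,0,-0.01],[0,0,0],1]
    - [[0,0,0],[0,0,0],1]
    - [[0,0,0],[0,0,0],1]
    - [[0,0,0],[0,0,0],-1]
    - [[0,0,0],[0,0,0],-1]
    - [[0,0,0],[0,0,0],-1]
    - [[0,0,0],[0,0,0],-1]

```text
t: 25.73
ee_pos: [534.2, -76.3, 43.9]
orientation: [2.083, 2.35, 0.001]
ft_force: [-0.1, -0.1, -0.7]
width: 64.9
grasp_force: 0.0
```

servo_tool:
  steps:
    - [[0.0,0,0],[0,0,0],-1]
    - [[0,0,0],[0,0,0],-1]
    - [[0,0,0],[0,0,0],-1]
    - [[0,0,0],[0,0,0],-1]
    - [[0,0,0],[0,0,0],-1]
    - [[0,0,0],[0,0,0],-1]
    - [[0,0,0],[0,0,0],-1]
    - [[0,0,0],[0,0,0],-1]

```text
t: 26.4
ee_pos: [533.8, -76.2, 43.3]
orientation: [2.083, 2.351, 0.0]
ft_force: [-1.8, -0.4, 5.9]
width: 49.7
grasp_force: 30.0
```

servo_tool:
  steps:
    - [[0.0,0,0.015],[0,0,0],-1]
    - [[0,0,0.025],[0,0,0],-1]
    - [[0,0,0.03],[0,0,0],-1]
    - [[0,0,0.03],[0,0,0],-1]
    - [[0,0,0.03],[0,0,0],-1]
    - [[0,0,0.03],[0,0,0],-1]
    - [[0,0,0.02],[0,0,0],-1]
    - [[0,0,0],[0,0,0],-1]

```text
t: 27.07
ee_pos: [536.3, -76.5, 227.2]
orientation: [2.079, 2.347, 0.006]
ft_force: [1.7, -0.1, -1.2]
width: 49.4
grasp_force: 30.0
```

servo_tool:
  steps:
    - [[-0.0037,0.0294,0],[0,0,0],-1]
    - [[-0.0037,0.0294,0],[0,0,0],-1]
    - [[-0.0037,0.0294,0],[0,0,0],-1]
    - [[-0.0037,0.0294,0],[0,0,0],-1]
    - [[-0.0037,0.0294,0],[0,0,0],-1]
    - [[-0.0037,0.0294,0],[0,0,0],-1]
    - [[-0.0037,0.0294,0],[0,0,0],-1]
    - [[-0.0037,0.0294,0],[0,0,0],-1]

```text
t: 27.73
ee_pos: [502.8, 160.2, 221.2]
orientation: [-2.083, -2.35, 0.003]
ft_force: [0.3, -0.2, -2.0]
width: 49.6
grasp_force: 30.0
```

servo_tool:
  steps:
    - [[-0.0037,0.0294,0],[0,0,0],-1]
    - [[0,0,0],[0,0,0],-1]
    - [[0,0,0],[0,0,0],-1]
    - [[0,0,-0.02],[0,0,0],-1]
    - [[0,0,-0.025],[0,0,0],-1]
    - [[0,0,-0.025],[0,0,0],-1]
    - [[0,0,-0.025],[0,0,0],-1]
    - [[0,0,-0.025],[0,0,0],-1]

```text
t: 28.4
ee_pos: [499.9, 186.9, 101.2]
orientation: [-2.085, -2.35, 0.002]
ft_force: [0.3, 0.0, -1.7]
width: 49.8
grasp_force: 30.0
```

servo_tool:
  steps:
    - [[0,0,-0.02],[0,0,0],-1]
    - [[0,0,-0.01],[0,0,0],-1]
    - [[0,0,0],[0,0,0],-1]
    - [[0,0,0],[0,0,0],-1]
    - [[0,0,0],[0,0,0],-1]
    - [[0,0,0],[0,0,0],-1]
    - [[0,0,0],[0,0,0],-1]
    - [[0,0,0],[0,0,0],-1]

```text
t: 29.07
ee_pos: [501.1, 188.7, 74.1]
orientation: [2.083, 2.351, 0.002]
ft_force: [-0.3, -0.2, -0.3]
width: 49.8
grasp_force: 30.0
```

servo_tool:
  steps:
    - [[0,0,-0.01],[0,0,0],-1]
    - [[0,0,-0.01],[0,0,0],-1]
    - [[0,0,-0.005],[0,0,0],-1]
    - [[0,0,-0.003],[0,0,0],-1]
    - [[0,0,-0.002],[0,0,0],-1]
    - [[0,0,-0.001],[0,0,0],-1]
    - [[0,0,0],[0,0,0],-1]
    - [[0,0,0],[0,0,0],-1]

```text
t: 29.73
ee_pos: [499.4, 188.2, 43.2]
orientation: [-2.083, -2.35, 0.003]
ft_force: [-7.1, -2.0, 19.6]
width: 50.0
grasp_force: 30.0
```

servo_tool:
  steps:
    - [[0,0,0],[0,0,0],0]
    - [[0,0,0],[0,0,0],1]
    - [[0,0,0],[0,0,0],1]
    - [[0,0,0],[0,0,0],1]
    - [[0,0,0],[0,0,0],1]
    - [[0,0,0],[0,0,0],1]
    - [[0,0,0],[0,0,0],1]
    - [[0,0,0],[0,0,0],1]

```text
t: 30.4
ee_pos: [500.4, 188.4, 42.0]
orientation: [-2.083, -2.351, 0.0]
ft_force: [0.1, -1.0, 0.7]
width: 87.7
grasp_force: 0.0
```

servo_tool:
  steps:
    - [[0,0,0.02],[0,0,0],1]
    - [[0,0,0.03],[0,0,0],1]
    - [[0,0,0.035],[0,0,0],1]
    - [[0,0,0.035],[0,0,0],1]
    - [[0,0,0.035],[0,0,0],1]
    - [[0,0,0.035],[0,0,0],1]
    - [[0,0,0.02],[0,0,0],1]
    - [[0,0,0],[0,0,0],1]

```text
t: 31.07
ee_pos: [503.2, 189.4, 257.2]
orientation: [2.081, 2.348, 0.012]
ft_force: [1.3, 0.4, -0.3]
width: 87.8
grasp_force: 0.0
```

```bash
python3 - <<'E'
from h import *
im=shot('scene','s4'); c=im['color'][120:290,270:430]; cv2.imwrite('pics/s4c.png',cv2.resize(c,None,fx=3.5,fy=3.5,interpolation=cv2.INTER_CUBIC))
print(sensors.get_obs()['ee_pos'])
E
```

```text
[501.85250249 188.89787112 254.51905452]
```

View pics/s4c.png

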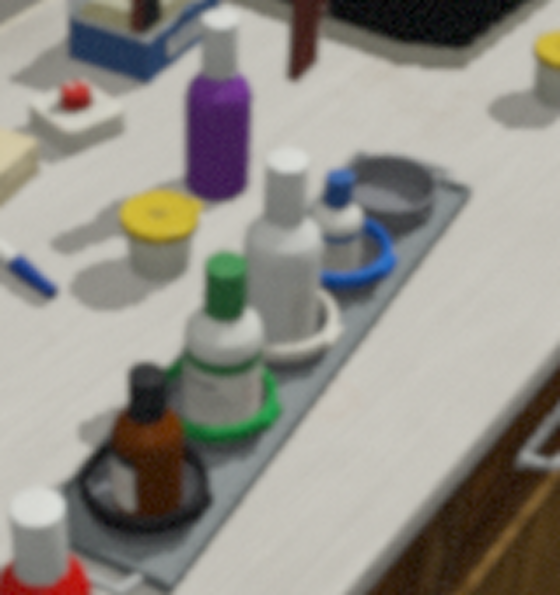

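The final crop shows all four bottles upright in the wells that match their caps. The spare well is empty and the cup has not moved.

```bash
python3 -c "
from workcell import close_job
print(close_job())"
```

```text
the job is handed in; nothing more can be done
None
```

Done and handed in at about 31 s of the 96 s: all four bottles stand upright in the wells matching their caps, the spare well is empty, and the specimen cup was not touched.

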